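# Free the board from the soldering fixture

### The arm

A 6-joint arm with a two-finger parallel gripper is mounted at the origin on the work surface. World frame = base frame: x ahead of the robot, y to its left, z up, the work surface at z = 0. Lengths are in m, angles in degrees, forces in N, time in s.
With the tool pointing down it reaches from about 0.375 to 0.9 m from the base axis. Payload 3.1 kg.
Tool frame: the origin (TCP) lies on the centre line of the jaws, within the pads' length; the fingertips stand 17 mm ahead of it and the grasp point (between the pads) lies 2 mm behind it; y points along the fingers, x is the direction in which the jaws open and shut, and the axes are right-handed (so a half turn about y gives the same grasp; the last joint's range is limited). The gripper opens to 87 mm and grips with 3 to 60 N. Pads are 19 mm wide; open, the fingers measure 117 mm over their backs; the gripper's body (75 mm by 190 mm) begins 51 mm behind the grasp point.
Start: joints at [-76.92, 30.224, 82.088, -0, 67.689, -10.227], TCP at [0.247, -0.574, 0.24] pointing down, gripper open.
Joint ranges: [-176.69, 176.69], [-43.24, 126.21], [12.49, 139.97], [-82, 262], [0, 151.66], [-163.58, 163.58]. Speed limits (degrees/s): [159.86, 159.86, 180, 180, 180, 180].

### API

Orientations are given as a 3x3 rotation matrix whose columns are the frame's x, y, z axes.
In Python, from rig import read_state, capture, camera_info, hand_in, trace, tip_of gives the robot as it stands.
- The arm moves only by the tool jog_arm, never from a script. Its argument "steps" is a list of rows, each an object with "fingers": the opening in per cent of the stroke, from 0 (shut) to 100 (fully open); "delta_pos": the shift along the world's x, y, z in mm, a list of three; "turn": the turn about the world's z in degrees. A call has 1 to 20 rows; each row is the pose to reach, as a shift and turn from the pose commanded when the call began; what a row does not reach only later rows make up. A row lasts 1/12 s, in which the tool goes at most 41.7 mm and 7.16 degrees, less where a joint would pass 70% of its speed; a pose out of reach is approached as far as the arm can. A call with a gripper value outside its range is refused whole. The fingers move at their own pace and stop on an object; the grip force is fixed at half the most. Time passes only in rows, so rows that repeat a pose let the fingers close. It gives the time, the measured TCP pose, the force and the opening at its end, in the units of the state.
- read_state(): the state, without advancing time (a new reading comes with each control period).
- capture(name): name is "scene" or "top"; returns the picture (480x640x3 uint8, red, green, blue); there is no depth.
- camera_info(name): a dict with "fov_y" (degrees; the focal length in pixels is half the picture's height over the tangent of half this angle, whatever the lens; pixels are square), "cx", "cy" (the principal point, pixels), "view" (4x4, takes a point from world to camera coordinates). Camera axes: x right, y down, z forward; pixel columns grow to the right and rows downward; lengths in m; the calibration is good to about 2 mm. A picture is of the moment at which its call begins. camera_info takes no time and is no camera call.
- hand_in(): hands the job in, once; it reports no verdict.
Trained networks look in the newest picture that a camera, given by its name, has taken for a name from the list of things; names that differ only in an ending like _2 or _b are one class to them, and where a whole thing is asked for, a point or a joint stands for the part that bears it (a point fixed in the world has none). Each returns a list of dicts, best first, with "confidence" (0 to 1); they miss things now and then, are a little off and sometimes report something else, mostly with a low value. They report only what shows in the picture. A call takes as long as a camera call. They do not tell look-alikes from the thing itself.
- trace(target, camera): "mask" (480x640 bool, what is visible of it).
- tip_of(target, camera): "position" ([x, y, z] in m, in world coordinates, good to about 4 mm: a listed point, or the origin of a listed thing).
The state is a dict: "time_s": time; "joint_positions": joint angles; "qvel": joint speeds; "tau": joint torques, N m; "position": TCP position; "tcp_rot": TCP orientation; "force": force on the tool from outside, world axes, zero at the start; "moment": the same for the moment, N m; "opening": opening from 0.0 (shut) to 1.0 (fully open).
Only numpy, scipy, OpenCV 4.12 (cv2) and the standard library are available. Lean on these libraries where they do the work, as an engineer would, in place of code of your own. Each camera call takes 0.05 s, during which the arm holds its last target.

### The job

The finished display board is still clamped in the soldering fixture. Loosen the brass clamp nut by rolling a fingertip across its knurled rim, counting two full turns anticlockwise seen from above, then push the unlocked jaw with a fingertip all the way back to its end stop. Do not take the nut or the jaw between the fingers, leave the board lying on its support pins, and do not disturb the other things on the bench.

Things in the scene. Friction and masses are not known exactly. Their poses are not given: they have to be found in the camera images.
- fixture: Soldering fixture fixed to the bench: dark base plate 170 mm (x) by 260 mm (y -135 to +125), its top 12 mm up; fixed aluminium jaw bar 150 mm long at y -124 to -110, 40 mm high; steel rail along y; end stop block at y 101 to 113, 34 mm high. Origin on the bench; +y is the way the sliding jaw opens, z up. It stands turned up to 0.7 rad either way (yaw 0: its y is the robot's y).
- jaw_face (a point): On the sliding aluminium jaw: middle of the top edge of its clamping face (which looks along -y, at the board), 40 mm above the bench; axes as the fixture's. The face is that of a clamp bar 150 mm long in x, 14 mm thick (y 0 to +14). Behind it a carriage block 56 mm wide in x (y +14 to +70), 40 mm high, carries the nut.
- jaw_ear (a point): On the clamping face at the middle of the clamp bar's +x ear, 55 mm from the face's middle, 28 mm above the bench. The bar reaches 40 mm past the 70 mm board on each side; these bare ears (bar height 16 to 40 mm, plate below at 12 mm) are where a fingertip can push the face towards +y. The other ear is its mirror at x -55 mm. Between an ear and the fixed jaw are 101 mm of free space when clamped.
- jaw (a joint): Sliding jaw, m: 0 clamped against the board, 0.040 fully back against its end stop. It moves along the fixture's +y. While the nut is tight, teeth under it lock the jaw to the serrated rail (pushing hard does not move it); they let go between 1.2 and 1.5 turns loose; then it takes about 6 N to push and stays where it is left.
- nut_top (a point): Centre of the top of the brass clamp nut: a knurled disc 50 mm across and 17 mm high with vertical axis, 42 mm behind the clamping face. Tight, its top is 60 and its underside 43 mm above the bench (3 mm over the carriage); it rises 2 mm a turn on a 10 mm steel stud that ends 66 mm up. A black line on top, along this point's -y, points at a tick on the clamp bar when tight; it turns with it.
- nut (a joint): Turn of the clamp nut, rad: 0 tight, growing anticlockwise seen from above (loosening); one full turn is 6.283, the end of its thread is at three turns (18.85). It turns stiffly, about 0.045 N m (2 N at the rim), and stays where it is left.
- board_mid (a point): Centre of the green display board, 70 mm (x) by 100 mm (y) by 2 mm, 60 g, lying loose on four pins at 30 mm above the bench between the jaws; the display on it reaches 9 mm above its underside (39 mm above the bench).
- tape_mid (a point): Bystander: centre of a roll of blue masking tape lying flat, 92 mm across, 24 mm high.
- shell_mid (a point): Bystander: centre (half-way up) of an empty cream printed case shell, an open box 75 by 115 mm, 30 mm high, on the bench.
- screwdriver_grip (a point): Bystander: handle of a black-handled screwdriver 150 mm long lying on the bench on the robot's side of the fixture, under 30 mm high.
Things that resemble listed ones, but are neither listed nor needed, are in the scene too. Leave any pink look-alike of the part that bears board_mid alone.

How it is judged:
By the outcome, as a careful person would: the job done as asked, in the order asked, and still so for the second after the job is handed in, with the robot touching nothing.
It also fails if it takes over 61 s, if anything falls off the work surface, if the arm or the gripper's body presses on something with over 40 N, if the wrist force passes 120 N, or if a joint passes its speed limit or range.

## Working session

There is one attempt and no reset: what is moved stays moved. The work goes in short steps, Python scripts to look and compute and a tool call to move; the robot and the scene stay as the last step left them, time stands still between calls to the robot, and variables do not carry over. Pictures are saved under pics/ and viewed, and the job is handed in when it is done.

Besides the shell and the picture viewer there is one more tool, called after ">>>" by a JSON object that holds its "api" and its "payload". jog_arm: Moves the arm, as the interface text tells. Its arguments: {"type":"object","properties":{"steps":{"type":"array","items":{"type":"object","properties":{"fingers":{"type":"number"},"delta_pos":{"type":"array","items":{"type":"number"}},"turn":{"type":"number"}}}}},"required":["steps"]}

```bash
mkdir -p pics; ls
python3 - <<'E'
from rig import *
import cv2,numpy as np
s=read_state(); print({k:np.round(v,3).tolist() for k,v in s.items()})
for n in("scene","top"):
    im=capture(n); cv2.imwrite(f"pics/{n}0.png",im[:,:,::-1]); ci=camera_info(n); print(n,ci)
    for t in ["fixture","jaw_face","jaw_ear","nut_top","board_mid","tape_mid","shell_mid","screwdriver_grip"]:
        print(t,[(np.round(d["position"],4).tolist(),round(d["confidence"],2)) for d in tip_of(t,n)])
E
```

```text
pics
{'time_s': 0.0, 'joint_positions': [-76.919, 30.279, 82.156, 0.001, 67.688, -10.228], 'qvel': [0.023, 0.07, 0.034, 0.043, -0.061, 0.084], 'tau': [-0.0, -44.004, -17.66, 0.063, 0.058, -0.0], 'position': [0.247, -0.573, 0.239], 'tcp_rot': [[0.396, -0.0, 0.918], [-0.918, 0.002, 0.396], [-0.002, -1.0, 0.0]], 'force': [-0.028, 0.451, -0.95], 'moment': [-0.021, 0.074, -0.012], 'opening': 0.995}
scene {'fov_y': 43.93151080233251, 'cx': 312.72345745159356, 'cy': 240.23254701602391, 'view': array([[ 0.30260492,  0.95303446, -0.012473  , -0.12739767],
       [ 0.62067231, -0.20697186, -0.75625956, -0.29952178],
       [-0.72332299,  0.22110622, -0.65415281,  1.61576438],
       [ 0.        ,  0.        ,  0.        ,  1.        ]])}
fixture [([0.4474, -0.1427, 0.009], 0.7), ([0.5686, -0.0433, -0.0005], 0.61)]
jaw_face [([0.5642, -0.054, 0.0384], 0.89)]
jaw_ear [([0.6229, -0.0423, 0.0267], 0.93), ([0.5616, -0.0999, 0.0327], 0.62)]
nut_top [([0.5627, -0.0122, 0.0638], 0.68)]
board_mid [([0.5719, -0.2869, -0.0008], 0.8), ([0.5627, -0.1018, 0.0313], 0.67), ([0.3655, 0.04, 0.002], 0.66), ([0.3
[... 212 characters left out ...]
 321.3831867914819, 'cy': 242.91927929678204, 'view': array([[ 0.01519485, -0.99971105, -0.01862613, -0.03883342],
       [-0.99355733, -0.01300375, -0.11258213,  0.57450288],
       [ 0.11230739,  0.02021679, -0.99346783,  0.96086215],
       [ 0.        ,  0.        ,  0.        ,  1.        ]])}
fixture [([0.5606, -0.0442, 0.0027], 0.9)]
jaw_face [([0.5674, -0.0522, 0.0391], 0.63)]
jaw_ear [([0.6185, -0.0476, 0.0274], 0.83)]
nut_top []
board_mid [([0.3655, 0.0389, -0.0005], 0.97), ([0.5675, -0.2861, 0.0006], 0.88), ([0.3342, -0.1756, 0.002], 0.79), ([0.5639, -0.1016, 0.0293], 0.57)]
tape_mid []
shell_mid [([0.7337, 0.0633, 0.0125], 0.73)]
screwdriver_grip [([0.4479, -0.1435, 0.01], 0.69)]
```

View pics/scene0.png

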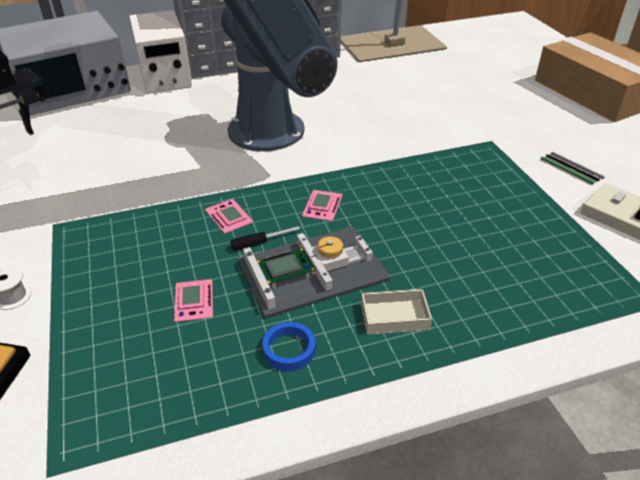

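View pics/top0.png

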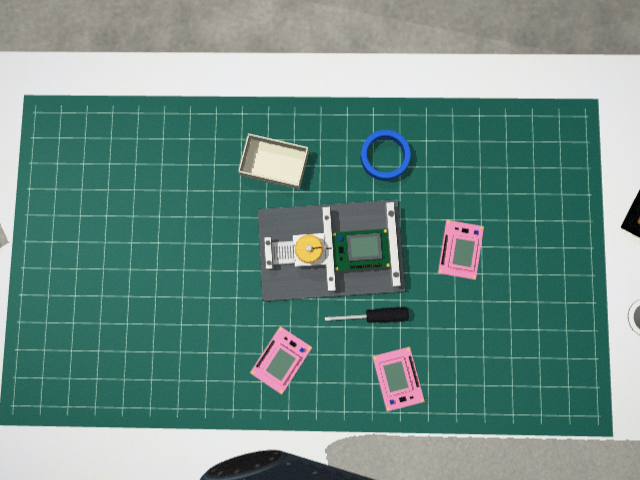

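The green board in the fixture (scene ~(285,265), top ~(363,250)) is the real one. The three pink boards (top (463,250), (282,360), (398,380)) are look-alikes lying outside the fixture. The nut is at top ~(310,249). I'll enlarge that area and measure.

```bash
cat > h.py <<'E'
import numpy as np,cv2
from rig import *
def cam(n):
    c=camera_info(n); f=240/np.tan(np.radians(c["fov_y"]/2)); return c,f
def proj(n,p):
    c,f=cam(n); q=c["view"][:3,:3]@np.asarray(p,float).T+c["view"][:3,3:4]
    return np.c_[c["cx"]+f*q[0]/q[2],c["cy"]+f*q[1]/q[2]]
def unproj(n,u,v,z):
    c,f=cam(n);R=c["view"][:3,:3];t=c["view"][:3,3]
    d=R.T@np.array([(u-c["cx"])/f,(v-c["cy"])/f,1]);o=-R.T@t
    return o+d*(z-o[2])/d[2]
E
python3 - <<'E'
from h import *
im=cv2.imread("pics/top0.png"); sc=cv2.imread("pics/scene0.png")
cv2.imwrite("pics/topc.png",cv2.resize(im[190:310,250:415],None,fx=4.8,fy=4.8,interpolation=cv2.INTER_CUBIC))
cv2.imwrite("pics/scc.png",cv2.resize(sc[220:320,230:400],None,fx=4.6,fy=4.6,interpolation=cv2.INTER_CUBIC))
for n,i in(("top",im),("scene",sc)):
    h=cv2.cvtColor(i,cv2.COLOR_BGR2HSV); m=((h[...,0]>12)&(h[...,0]<30)&(h[...,1]>120)&(h[...,2]>120)).astype(np.uint8)
    k,l,st,ce=cv2.connectedComponentsWithStats(m)
    for j in range(1,k):
        if 80<st[j,4]<2000: print(n,st[j],ce[j],unproj(n,*ce[j],0.06 if n=="top" else .055))
E
```

```text
top [295 235  28  28 561] [308.50445633 248.6114082 ] [ 0.56153507 -0.00891639  0.06      ]
scene [318 237  25  21 358] [330.36592179 246.24860335] [ 0.56567386 -0.0088584   0.055     ]
scene [  0 345  15  26 222] [  4.92792793 354.51801802] [ 0.65085336 -0.60194479  0.055     ]
```

View pics/topc.png

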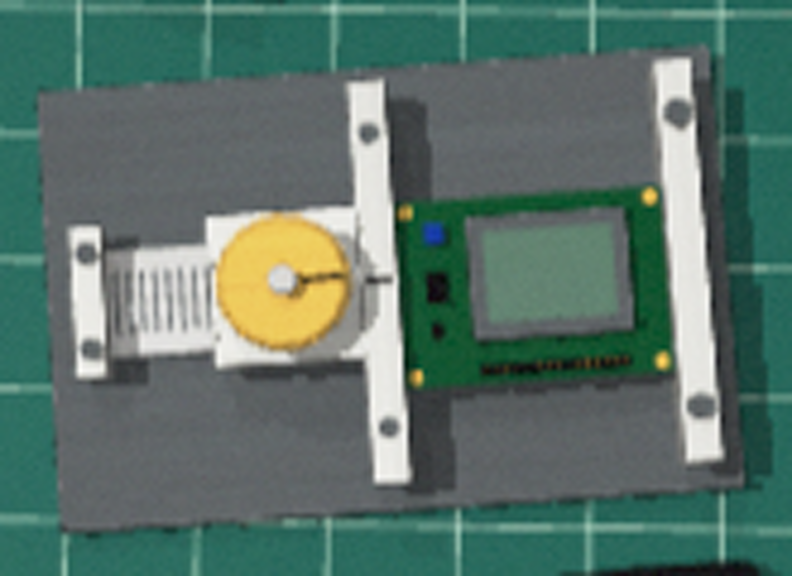

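View pics/scc.png

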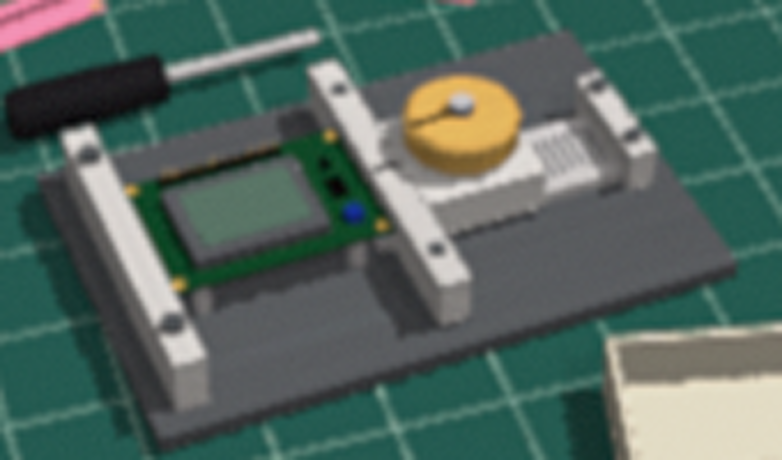

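Run:
```python
from h import *
from scipy.optimize import least_squares
T=[((40,92),(.085,.125,.012)),((708,47),(.085,-.135,.012)),((743,485),(-.085,-.135,.012)),((62,530),(-.085,.125,.012)),
((655,60),(.075,-.110,.04)),((690,58),(.075,-.124,.04)),((721,459),(-.075,-.124,.04)),((687,462),(-.075,-.110,.04))]
S=[((160,448),(.085,-.135,.012)),((737,268),(.085,.125,.012)),((563,33),(-.085,.125,.012)),((40,180),(-.085,-.135,.012))]
JT=[((347,83),(.075,.014,.04)),((383,80),(.075,0,.04)),((411,482),(-.075,0,.04)),((375,484),(-.075,.014,.04))]
def obs(L,sc,o): return np.array([((a+.5)/sc-.5+o[0],(b+.5)/sc-.5+o[1]) for (a,b),_ in L])
to=obs(T,4.8,(250,190));so=obs(S,4.6,(230,220));jo=obs(JT,4.8,(250,190))
def loc(L,p,dy=0):
    c,s=np.cos(p[2]),np.sin(p[2]); q=np.array([x for _,x in L])+[0,dy,0]
    return np.c_[p[0]+c*q[:,0]-s*q[:,1],p[1]+s*q[:,0]+c*q[:,1],q[:,2]]
def r(p,w=(1,1)): return np.r_[w[0]*(proj("top",loc(T,p))-to).ravel(),w[0]*(proj("top",loc(JT,p,p[3]))-jo).ravel(),w[1]*(proj("scene",loc(S,p))-so).ravel()]
for w in((1,1),(1,0),(0.1,1)):
    f=least_squares(r,[.565,-.044,0,0],args=(w,)); p=f.x; print(w,p.round(4),np.abs(f.fun).max().round(2))
    N=loc([(0,(0,.042,.06))],p,p[3]); print("nut",N.round(4),proj("top",N),proj("scene",N))
```

```text
(1, 1) [ 0.5658 -0.0421  0.081  -0.0086] 2.04
nut [[ 0.5631 -0.0088  0.06  ]] [[308.45638869 247.69484636]] [[329.99206751 243.52204219]]
(1, 0) [ 0.5653 -0.0418  0.0809 -0.0089] 0.72
nut [[ 0.5626 -0.0088  0.06  ]] [[308.47611054 248.00510535]] [[329.88092557 243.35335438]]
(0.1, 1) [ 0.5697 -0.0433  0.0849 -0.007 ] 1.29
nut [[ 0.5667 -0.0085  0.06  ]] [[308.31440565 245.66079347]] [[330.73356665 244.62879449]]
```

Fixture at (0.566, −0.042), yaw 4.6°, and nut centre about (0.563, −0.009). The jaw face comes out at fixture y −9 mm, which matches the given 101 mm clearance. I'll roll the nut from its +x side with the closed fingers, using strokes along the fixture's +y. That keeps the push across the rail.

>>> {"api": "jog_arm", "payload": {"steps": [{"fingers": 0, "turn": -18.7, "delta_pos": [363, 546, 0]}, {"fingers": 0, "turn": -18.7, "delta_pos": [363, 546, 0]}, {"fingers": 0, "turn": -18.7, "delta_pos": [363, 546, 0]}, {"fingers": 0, "turn": -18.7, "delta_pos": [363, 546, 0]}, {"fingers": 0, "turn": -18.7, "delta_pos": [363, 546, 0]}, {"fingers": 0, "turn": -18.7, "delta_pos": [363, 546, 0]}, {"fingers": 0, "turn": -18.7, "delta_pos": [363, 546, 0]}, {"fingers": 0, "turn": -18.7, "delta_pos": [363, 546, 0]}, {"fingers": 0, "turn": -18.7, "delta_pos": [363, 546, 0]}, {"fingers": 0, "turn": -18.7, "delta_pos": [363, 546, 0]}, {"fingers": 0, "turn": -18.7, "delta_pos": [363, 546, 0]}, {"fingers": 0, "turn": -18.7, "delta_pos": [363, 546, 0]}, {"fingers": 0, "turn": -18.7, "delta_pos": [363, 546, 0]}, {"fingers": 0, "turn": -18.7, "delta_pos": [363, 546, 0]}, {"fingers": 0, "turn": -18.7, "delta_pos": [363, 546, 0]}, {"fingers": 0, "turn": -18.7, "delta_pos": [363, 546, 0]}, {"fingers": 0, "turn": -18.7, "delta_pos": [363, 546, 0]}, {"fingers": 0, "turn": -18.7, "delta_pos": [363, 546, 0]}]}}

```text
time_s: 2.4
position: [0.6108, -0.0263, 0.2394]
tcp_rot: [[0.084, -0.0, 0.996], [-0.996, -0.0, 0.084], [0.0, -1.0, -0.0]]
force: [-0.1, 0.1, 0.3]
opening: 0.003
```

>>> {"api": "jog_arm", "payload": {"steps": [{"fingers": 0, "turn": 0, "delta_pos": [0, 0, -40]}, {"fingers": 0, "turn": 0, "delta_pos": [0, 0, -80]}, {"fingers": 0, "turn": 0, "delta_pos": [0, 0, -120]}, {"fingers": 0, "turn": 0, "delta_pos": [0, 0, -150]}, {"fingers": 0, "turn": 0, "delta_pos": [0, 0, -170]}, {"fingers": 0, "turn": 0, "delta_pos": [0, 0, -175]}, {"fingers": 0, "turn": 0, "delta_pos": [0, 0, -175]}]}}

```text
time_s: 2.98
position: [0.6086, -0.0291, 0.063]
tcp_rot: [[0.079, -0.004, 0.997], [-0.997, 0.001, 0.079], [-0.001, -1.0, -0.004]]
force: [0.0, 0.2, 0.3]
opening: 0.003
```

Run:
```python
from h import *
a=capture("top")[:,:,::-1];b=capture("scene")[:,:,::-1]
o=np.hstack([cv2.resize(a[190:310,250:415],(400,290),interpolation=3),cv2.resize(b[200:320,230:400],(400,290),interpolation=3)])
cv2.imwrite("pics/p1.png",o); s=read_state();print(s["position"],s["force"])
```

```text
[ 0.61103761 -0.02903871  0.06572924] [ 0.29353524 -0.16371898 -0.53373047]
```

View pics/p1.png

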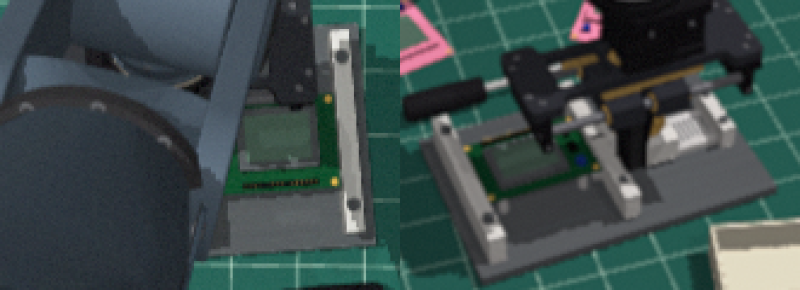

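>>> {"api": "jog_arm", "payload": {"steps": [{"fingers": 0, "delta_pos": [-1, 12, 0]}, {"fingers": 0, "delta_pos": [-6, 11.6, 0]}, {"fingers": 0, "delta_pos": [-10, 11.3, 0]}, {"fingers": 0, "delta_pos": [-11.5, 11.2, 0]}, {"fingers": 0, "delta_pos": [-11.5, 11.2, 0]}]}}

```text
$.steps[0]: bad value
```

>>> {"api": "jog_arm", "payload": {"steps": [{"fingers": 0, "turn": 0, "delta_pos": [-1, 12, 0]}, {"fingers": 0, "turn": 0, "delta_pos": [-6, 11.6, 0]}, {"fingers": 0, "turn": 0, "delta_pos": [-10, 11.3, 0]}, {"fingers": 0, "turn": 0, "delta_pos": [-11.5, 11.2, 0]}, {"fingers": 0, "turn": 0, "delta_pos": [-11.5, 11.2, 0]}]}}

```text
time_s: 3.5
position: [0.5989, -0.0166, 0.0654]
tcp_rot: [[0.081, 0.002, 0.997], [-0.997, -0.0, 0.081], [0.0, -1.0, 0.002]]
force: [1.1, 0.0, -0.6]
opening: 0.005
```

>>> {"api": "jog_arm", "payload": {"steps": [{"fingers": 0, "turn": 0, "delta_pos": [-1, 0, 0]}, {"fingers": 0, "turn": 0, "delta_pos": [-1, 0, 0]}]}}

```text
time_s: 3.67
position: [0.5987, -0.0169, 0.0651]
tcp_rot: [[0.08, 0.002, 0.997], [-0.997, -0.0, 0.08], [0.0, -1.0, 0.002]]
force: [2.0, 1.1, 0.3]
opening: 0.004
```

>>> {"api": "jog_arm", "payload": {"steps": [{"fingers": 0, "turn": 0, "delta_pos": [-1, 0, 0]}, {"fingers": 0, "turn": 0, "delta_pos": [-1, 0, 0]}]}}

```text
time_s: 3.83
position: [0.5986, -0.0169, 0.0651]
tcp_rot: [[0.08, 0.004, 0.997], [-0.997, -0.0, 0.08], [0.001, -1.0, 0.004]]
force: [3.9, 0.2, 2.1]
opening: 0.006
```

>>> {"api": "jog_arm", "payload": {"steps": [{"fingers": 0, "turn": 0, "delta_pos": [-2, 0, 0]}, {"fingers": 0, "turn": 0, "delta_pos": [-2.7, 3, 0]}, {"fingers": 0, "turn": 0, "delta_pos": [-3, 6, 0]}, {"fingers": 0, "turn": 0, "delta_pos": [-3.2, 9, 0]}, {"fingers": 0, "turn": 0, "delta_pos": [-3.5, 12, 0]}, {"fingers": 0, "turn": 0, "delta_pos": [-3.7, 15, 0]}, {"fingers": 0, "turn": 0, "delta_pos": [-3.9, 18, 0]}]}}

```text
time_s: 4.42
position: [0.5972, -0.0004, 0.0655]
tcp_rot: [[0.081, 0.01, 0.997], [-0.997, -0.003, 0.081], [0.004, -1.0, 0.009]]
force: [7.2, -1.9, 1.1]
opening: 0.005
```

>>> {"api": "jog_arm", "payload": {"steps": [{"fingers": 0, "turn": 0, "delta_pos": [-0.3, 4, 0]}, {"fingers": 0, "turn": 0, "delta_pos": [-0.6, 8, 0]}, {"fingers": 0, "turn": 0, "delta_pos": [12, 10, 0]}, {"fingers": 0, "turn": 0, "delta_pos": [12, 50, 20]}, {"fingers": 0, "turn": 0, "delta_pos": [12, 90, 30]}, {"fingers": 0, "turn": 0, "delta_pos": [12, 130, 30]}, {"fingers": 0, "turn": 0, "delta_pos": [12, 160, 30]}, {"fingers": 0, "turn": 0, "delta_pos": [12, 160, 30]}]}}

```text
time_s: 5.08
position: [0.6027, 0.1666, 0.0942]
tcp_rot: [[0.086, -0.003, 0.996], [-0.996, 0.001, 0.086], [-0.001, -1.0, -0.003]]
force: [-0.3, -0.8, 0.1]
opening: 0.004
```

```bash
cat > look.py <<'E'
from h import *
import sys
a=capture("top")[:,:,::-1];b=capture("scene")[:,:,::-1]
o=np.hstack([cv2.resize(a[190:310,250:415],(400,290),interpolation=3),cv2.resize(b[225:305,270:380],(400,290),interpolation=3)])
cv2.imwrite(f"pics/{sys.argv[1]}.png",o); s=read_state();print(s["time_s"],s["position"],s["force"])
E
python3 look.py p2
```

```text
5.1833 [0.60315523 0.16208669 0.09380708] [ 0.81960452  0.00648106 -0.13112516]
```

View pics/p2.png

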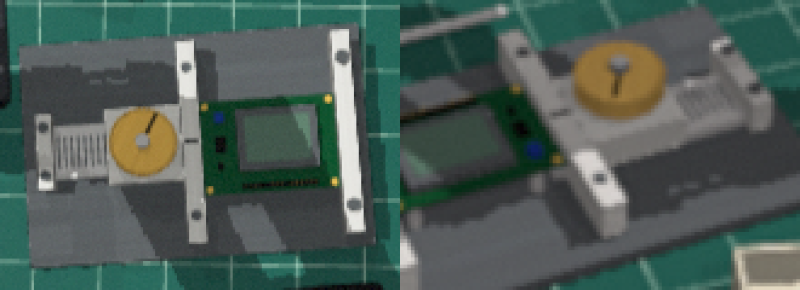

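The black line now points up and right, about 58° anticlockwise, for 26 mm of roll. So it rolls without slip at about 7 N. I'll continue with 40 mm strokes.

>>> {"api": "jog_arm", "payload": {"steps": [{"fingers": 0, "turn": 0, "delta_pos": [10, -40, 0]}, {"fingers": 0, "turn": 0, "delta_pos": [10, -80, 0]}, {"fingers": 0, "turn": 0, "delta_pos": [10, -120, 0]}, {"fingers": 0, "turn": 0, "delta_pos": [10, -160, -15]}, {"fingers": 0, "turn": 0, "delta_pos": [8, -188, -30]}, {"fingers": 0, "turn": 0, "delta_pos": [-1.6, -188, -30]}, {"fingers": 0, "turn": 0, "delta_pos": [-9.6, -188.7, -30]}, {"fingers": 0, "turn": 0, "delta_pos": [-9.9, -184.7, -30]}, {"fingers": 0, "turn": 0, "delta_pos": [-10.2, -180.7, -30]}, {"fingers": 0, "turn": 0, "delta_pos": [-10.6, -176.7, -30]}, {"fingers": 0, "turn": 0, "delta_pos": [-10.9, -172.8, -30]}, {"fingers": 0, "turn": 0, "delta_pos": [-11.2, -168.8, -30]}, {"fingers": 0, "turn": 0, "delta_pos": [-11.5, -164.8, -30]}, {"fingers": 0, "turn": 0, "delta_pos": [-11.9, -160.8, -30]}, {"fingers": 0, "turn": 0, "delta_pos": [-12.2, -156.8, -30]}, {"fingers": 0, "turn": 0, "delta_pos": [-12.5, -152.8, -30]}, {"fingers": 0, "turn": 0, "delta_pos": [-12.8, -148.8, -30]}, {"fingers": 0, "turn": 0, "delta_pos": [-12.8, -148.8, -30]}, {"fingers": 0, "turn": 0, "delta_pos": [-2.8, -148, -30]}, {"fingers": 0, "turn": 0, "delta_pos": [-1, -188, -30]}]}}

```text
time_s: 6.85
position: [0.6028, -0.0205, 0.0647]
tcp_rot: [[0.088, -0.003, 0.996], [-0.996, 0.003, 0.088], [-0.003, -1.0, -0.003]]
force: [0.7, 0.1, 0.0]
opening: 0.006
```

>>> {"api": "jog_arm", "payload": {"steps": [{"fingers": 0, "turn": 0, "delta_pos": [0, 0, 0]}, {"fingers": 0, "turn": 0, "delta_pos": [-8.6, -0.7, 0]}, {"fingers": 0, "turn": 0, "delta_pos": [-8.9, 3.3, 0]}, {"fingers": 0, "turn": 0, "delta_pos": [-9.2, 7.3, 0]}, {"fingers": 0, "turn": 0, "delta_pos": [-9.6, 11.3, 0]}, {"fingers": 0, "turn": 0, "delta_pos": [-9.9, 15.2, 0]}, {"fingers": 0, "turn": 0, "delta_pos": [-10.2, 19.2, 0]}, {"fingers": 0, "turn": 0, "delta_pos": [-10.5, 23.2, 0]}, {"fingers": 0, "turn": 0, "delta_pos": [-10.9, 27.2, 0]}, {"fingers": 0, "turn": 0, "delta_pos": [-11.2, 31.2, 0]}, {"fingers": 0, "turn": 0, "delta_pos": [-11.5, 35.2, 0]}, {"fingers": 0, "turn": 0, "delta_pos": [-11.8, 39.2, 0]}, {"fingers": 0, "turn": 0, "delta_pos": [-11.8, 39.2, 0]}, {"fingers": 0, "turn": 0, "delta_pos": [1, 40, 0]}, {"fingers": 0, "turn": 0, "delta_pos": [1, 75, 20]}, {"fingers": 0, "turn": 0, "delta_pos": [1, 115, 30]}, {"fingers": 0, "turn": 0, "delta_pos": [1, 155, 30]}, {"fingers": 0, "turn": 0, "delta_pos": [1, 188, 30]}, {"fingers": 0, "turn": 0, "delta_pos": [1, 188, 30]}]}}

```text
time_s: 8.43
position: [0.6013, 0.1676, 0.0945]
tcp_rot: [[0.087, -0.004, 0.996], [-0.996, 0.002, 0.087], [-0.002, -1.0, -0.004]]
force: [0.3, 0.0, 0.0]
opening: 0.007
```

```bash
python3 look.py p3
```

```text
8.5333 [0.60200834 0.16288056 0.09405224] [ 0.05196119 -1.39888543 -0.00606041]
```

View pics/p3.png

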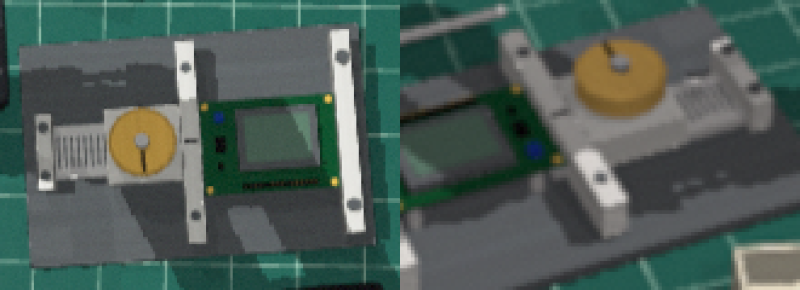

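The line now points straight down in the top view: 266° total relative to the tick, about 103° per stroke. Repeating the pair of strokes.

>>> {"api": "jog_arm", "payload": {"steps": [{"fingers": 0, "turn": 0, "delta_pos": [10, -40, 0]}, {"fingers": 0, "turn": 0, "delta_pos": [10, -80, 0]}, {"fingers": 0, "turn": 0, "delta_pos": [10, -120, 0]}, {"fingers": 0, "turn": 0, "delta_pos": [10, -160, -15]}, {"fingers": 0, "turn": 0, "delta_pos": [8, -188, -30]}, {"fingers": 0, "turn": 0, "delta_pos": [-1.6, -188, -30]}, {"fingers": 0, "turn": 0, "delta_pos": [-9.6, -188.7, -30]}, {"fingers": 0, "turn": 0, "delta_pos": [-9.9, -184.7, -30]}, {"fingers": 0, "turn": 0, "delta_pos": [-10.2, -180.7, -30]}, {"fingers": 0, "turn": 0, "delta_pos": [-10.6, -176.7, -30]}, {"fingers": 0, "turn": 0, "delta_pos": [-10.9, -172.8, -30]}, {"fingers": 0, "turn": 0, "delta_pos": [-11.2, -168.8, -30]}, {"fingers": 0, "turn": 0, "delta_pos": [-11.5, -164.8, -30]}, {"fingers": 0, "turn": 0, "delta_pos": [-11.9, -160.8, -30]}, {"fingers": 0, "turn": 0, "delta_pos": [-12.2, -156.8, -30]}, {"fingers": 0, "turn": 0, "delta_pos": [-12.5, -152.8, -30]}, {"fingers": 0, "turn": 0, "delta_pos": [-12.8, -148.8, -30]}, {"fingers": 0, "turn": 0, "delta_pos": [-12.8, -148.8, -30]}, {"fingers": 0, "turn": 0, "delta_pos": [-2.8, -148, -30]}, {"fingers": 0, "turn": 0, "delta_pos": [-1, -188, -30]}]}}

```text
time_s: 10.2
position: [0.6026, -0.0206, 0.0647]
tcp_rot: [[0.088, -0.003, 0.996], [-0.996, 0.003, 0.088], [-0.003, -1.0, -0.003]]
force: [0.5, -0.5, -0.0]
opening: 0.003
```

>>> {"api": "jog_arm", "payload": {"steps": [{"fingers": 0, "turn": 0, "delta_pos": [0, 0, 0]}, {"fingers": 0, "turn": 0, "delta_pos": [-8.6, -0.7, 0]}, {"fingers": 0, "turn": 0, "delta_pos": [-8.9, 3.3, 0]}, {"fingers": 0, "turn": 0, "delta_pos": [-9.2, 7.3, 0]}, {"fingers": 0, "turn": 0, "delta_pos": [-9.6, 11.3, 0]}, {"fingers": 0, "turn": 0, "delta_pos": [-9.9, 15.2, 0]}, {"fingers": 0, "turn": 0, "delta_pos": [-10.2, 19.2, 0]}, {"fingers": 0, "turn": 0, "delta_pos": [-10.5, 23.2, 0]}, {"fingers": 0, "turn": 0, "delta_pos": [-10.9, 27.2, 0]}, {"fingers": 0, "turn": 0, "delta_pos": [-11.2, 31.2, 0]}, {"fingers": 0, "turn": 0, "delta_pos": [-11.5, 35.2, 0]}, {"fingers": 0, "turn": 0, "delta_pos": [-11.8, 39.2, 0]}, {"fingers": 0, "turn": 0, "delta_pos": [-11.8, 39.2, 0]}, {"fingers": 0, "turn": 0, "delta_pos": [1, 40, 0]}, {"fingers": 0, "turn": 0, "delta_pos": [1, 75, 20]}, {"fingers": 0, "turn": 0, "delta_pos": [1, 115, 30]}, {"fingers": 0, "turn": 0, "delta_pos": [1, 155, 30]}, {"fingers": 0, "turn": 0, "delta_pos": [1, 188, 30]}, {"fingers": 0, "turn": 0, "delta_pos": [1, 188, 30]}]}}

```text
time_s: 11.78
position: [0.6012, 0.1677, 0.0946]
tcp_rot: [[0.087, -0.004, 0.996], [-0.996, 0.002, 0.087], [-0.002, -1.0, -0.004]]
force: [-0.2, 1.0, -0.4]
opening: 0.006
```

```bash
python3 look.py p4
```

```text
11.8833 [0.6019766  0.16290679 0.09411461] [-0.34606376 -0.51506694 -0.51104193]
```

View pics/p4.png

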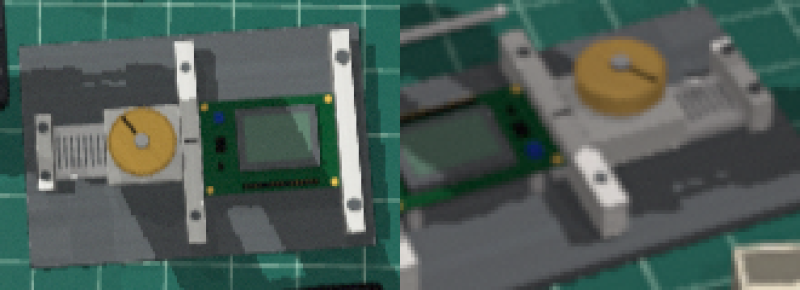

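The line is up-left at 127°, so about 487° (1.35 turns). It should start unlocking now, so I'll do one stroke, then check the jaw too.

>>> {"api": "jog_arm", "payload": {"steps": [{"fingers": 0, "turn": 0, "delta_pos": [10, -40, 0]}, {"fingers": 0, "turn": 0, "delta_pos": [10, -80, 0]}, {"fingers": 0, "turn": 0, "delta_pos": [10, -120, 0]}, {"fingers": 0, "turn": 0, "delta_pos": [10, -160, -15]}, {"fingers": 0, "turn": 0, "delta_pos": [8, -188, -30]}, {"fingers": 0, "turn": 0, "delta_pos": [-1.6, -188, -30]}, {"fingers": 0, "turn": 0, "delta_pos": [-9.6, -188.7, -30]}, {"fingers": 0, "turn": 0, "delta_pos": [-9.9, -184.7, -30]}, {"fingers": 0, "turn": 0, "delta_pos": [-10.2, -180.7, -30]}, {"fingers": 0, "turn": 0, "delta_pos": [-10.6, -176.7, -30]}, {"fingers": 0, "turn": 0, "delta_pos": [-10.9, -172.8, -30]}, {"fingers": 0, "turn": 0, "delta_pos": [-11.2, -168.8, -30]}, {"fingers": 0, "turn": 0, "delta_pos": [-11.5, -164.8, -30]}, {"fingers": 0, "turn": 0, "delta_pos": [-11.9, -160.8, -30]}, {"fingers": 0, "turn": 0, "delta_pos": [-12.2, -156.8, -30]}, {"fingers": 0, "turn": 0, "delta_pos": [-12.5, -152.8, -30]}, {"fingers": 0, "turn": 0, "delta_pos": [-12.8, -148.8, -30]}, {"fingers": 0, "turn": 0, "delta_pos": [-12.8, -148.8, -30]}, {"fingers": 0, "turn": 0, "delta_pos": [0, -148, -30]}, {"fingers": 0, "turn": 0, "delta_pos": [0, -113, -10]}]}}

```text
time_s: 13.55
position: [0.6043, 0.0441, 0.0822]
tcp_rot: [[0.075, -0.005, 0.997], [-0.997, -0.002, 0.075], [0.001, -1.0, -0.005]]
force: [0.6, 1.1, -0.6]
opening: 0.008
```

>>> {"api": "jog_arm", "payload": {"steps": [{"fingers": 0, "turn": 0, "delta_pos": [0, 40, 10]}, {"fingers": 0, "turn": 0, "delta_pos": [0, 80, 10]}, {"fingers": 0, "turn": 0, "delta_pos": [0, 113, 10]}, {"fingers": 0, "turn": 0, "delta_pos": [0, 113, 10]}]}}

```text
time_s: 13.88
position: [0.6023, 0.1673, 0.095]
tcp_rot: [[0.086, -0.002, 0.996], [-0.996, 0.002, 0.086], [-0.002, -1.0, -0.002]]
force: [-0.1, -0.1, -0.0]
opening: 0.003
```

```bash
python3 look.py p5
```

```text
13.9833 [0.60287048 0.16256378 0.0945066 ] [ 0.149422   -0.61457007  0.37240205]
```

View pics/p5.png

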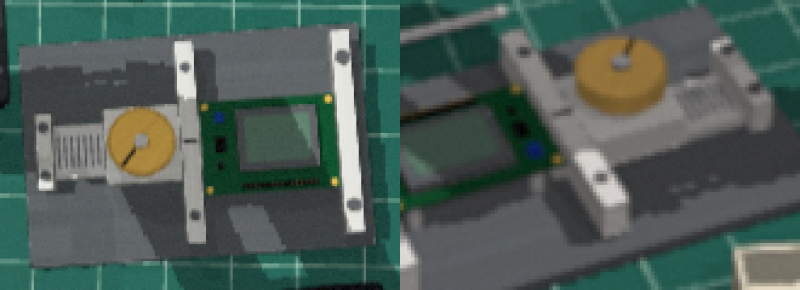

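588° now and the jaw hasn't moved. 132° remain: one full stroke (about 101°) and a short 16 mm one.

>>> {"api": "jog_arm", "payload": {"steps": [{"fingers": 0, "turn": 0, "delta_pos": [10, -40, 0]}, {"fingers": 0, "turn": 0, "delta_pos": [10, -80, 0]}, {"fingers": 0, "turn": 0, "delta_pos": [10, -120, 0]}, {"fingers": 0, "turn": 0, "delta_pos": [10, -160, -15]}, {"fingers": 0, "turn": 0, "delta_pos": [8, -188, -30]}, {"fingers": 0, "turn": 0, "delta_pos": [-1.6, -188, -30]}, {"fingers": 0, "turn": 0, "delta_pos": [-9.6, -188.7, -30]}, {"fingers": 0, "turn": 0, "delta_pos": [-9.9, -184.7, -30]}, {"fingers": 0, "turn": 0, "delta_pos": [-10.2, -180.7, -30]}, {"fingers": 0, "turn": 0, "delta_pos": [-10.6, -176.7, -30]}, {"fingers": 0, "turn": 0, "delta_pos": [-10.9, -172.8, -30]}, {"fingers": 0, "turn": 0, "delta_pos": [-11.2, -168.8, -30]}, {"fingers": 0, "turn": 0, "delta_pos": [-11.5, -164.8, -30]}, {"fingers": 0, "turn": 0, "delta_pos": [-11.9, -160.8, -30]}, {"fingers": 0, "turn": 0, "delta_pos": [-12.2, -156.8, -30]}, {"fingers": 0, "turn": 0, "delta_pos": [-12.5, -152.8, -30]}, {"fingers": 0, "turn": 0, "delta_pos": [-12.8, -148.8, -30]}, {"fingers": 0, "turn": 0, "delta_pos": [-12.8, -148.8, -30]}, {"fingers": 0, "turn": 0, "delta_pos": [0, -148, -30]}, {"fingers": 0, "turn": 0, "delta_pos": [0, -113, -10]}]}}

```text
time_s: 15.65
position: [0.6046, 0.0443, 0.0823]
tcp_rot: [[0.075, -0.004, 0.997], [-0.997, -0.001, 0.075], [0.001, -1.0, -0.005]]
force: [1.1, 0.0, -0.7]
opening: 0.006
```

>>> {"api": "jog_arm", "payload": {"steps": [{"fingers": 0, "turn": 0, "delta_pos": [0, 40, 10]}, {"fingers": 0, "turn": 0, "delta_pos": [0, 80, 10]}, {"fingers": 0, "turn": 0, "delta_pos": [0, 113, 10]}, {"fingers": 0, "turn": 0, "delta_pos": [0, 113, 10]}]}}

```text
time_s: 15.98
position: [0.6026, 0.1676, 0.0952]
tcp_rot: [[0.087, -0.002, 0.996], [-0.996, 0.002, 0.087], [-0.002, -1.0, -0.002]]
force: [-0.2, 0.4, 0.3]
opening: 0.005
```

```bash
python3 look.py p6
```

```text
16.0833 [0.60307121 0.1628062  0.09461299] [ 0.63963046 -0.44570943 -0.23353325]
```

View pics/p6.png

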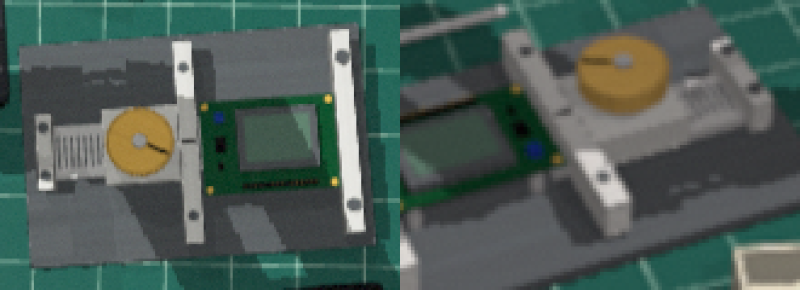

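693° now. The jaw has crept about 1.5–2 mm, so the last 27° gets a slower, centred 13 mm stroke with no corner contact.

>>> {"api": "jog_arm", "payload": {"steps": [{"fingers": 0, "turn": 0, "delta_pos": [10, -40, 0]}, {"fingers": 0, "turn": 0, "delta_pos": [10, -80, 0]}, {"fingers": 0, "turn": 0, "delta_pos": [10, -120, 0]}, {"fingers": 0, "turn": 0, "delta_pos": [10, -155, -15]}, {"fingers": 0, "turn": 0, "delta_pos": [8, -173, -30]}, {"fingers": 0, "turn": 0, "delta_pos": [-1, -173, -30]}, {"fingers": 0, "turn": 0, "delta_pos": [-2.8, -173, -30]}, {"fingers": 0, "turn": 0, "delta_pos": [-7, -173.4, -30]}, {"fingers": 0, "turn": 0, "delta_pos": [-10.8, -173.7, -30]}, {"fingers": 0, "turn": 0, "delta_pos": [-11, -171.5, -30]}, {"fingers": 0, "turn": 0, "delta_pos": [-11.2, -169.3, -30]}, {"fingers": 0, "turn": 0, "delta_pos": [-11.3, -167.1, -30]}, {"fingers": 0, "turn": 0, "delta_pos": [-11.5, -164.9, -30]}, {"fingers": 0, "turn": 0, "delta_pos": [-11.7, -162.7, -30]}, {"fingers": 0, "turn": 0, "delta_pos": [-11.9, -160.5, -30]}, {"fingers": 0, "turn": 0, "delta_pos": [-11.9, -160.5, -30]}, {"fingers": 0, "turn": 0, "delta_pos": [-4, -160, -30]}, {"fingers": 0, "turn": 0, "delta_pos": [4, -159, -30]}, {"fingers": 0, "turn": 0, "delta_pos": [4, -140, -10]}, {"fingers": 0, "turn": 0, "delta_pos": [0, -100, 0]}]}}

```text
time_s: 17.75
position: [0.6076, 0.0589, 0.0959]
tcp_rot: [[0.076, 0.003, 0.997], [-0.997, -0.001, 0.076], [0.002, -1.0, 0.003]]
force: [1.5, 0.4, -0.1]
opening: 0.008
```

>>> {"api": "jog_arm", "payload": {"steps": [{"fingers": 0, "turn": 0, "delta_pos": [0, 40, 0]}, {"fingers": 0, "turn": 0, "delta_pos": [0, 80, 0]}, {"fingers": 0, "turn": 0, "delta_pos": [0, 100, 0]}, {"fingers": 0, "turn": 0, "delta_pos": [0, 100, 0]}]}}

```text
time_s: 18.08
position: [0.604, 0.1669, 0.095]
tcp_rot: [[0.087, -0.0, 0.996], [-0.996, 0.001, 0.087], [-0.001, -1.0, -0.0]]
force: [0.6, -0.6, 0.1]
opening: 0.005
```

```bash
python3 look.py p7
```

```text
18.1833 [0.60438689 0.16273946 0.09469164] [-0.01626206 -0.57277638 -0.6504693 ]
```

View pics/p7.png

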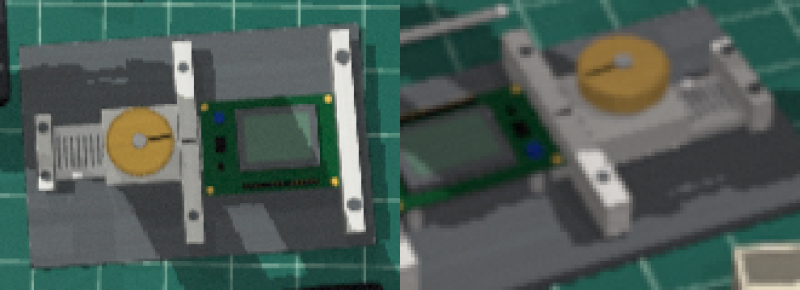

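Run:
```python
from h import *
from scipy.optimize import least_squares
t=capture("top")[:,:,::-1].copy();s=capture("scene")[:,:,::-1].copy()
def cen(i):
    h=cv2.cvtColor(i,cv2.COLOR_BGR2HSV); m=((h[...,0]>12)&(h[...,0]<30)&(h[...,1]>110)&(h[...,2]>80)).astype(np.uint8)
    m[:, :290]=0;m[:,350:]=0;m[:225]=0;m[270:]=0
    cs,_=cv2.findContours(m,0,1);c=max(cs,key=cv2.contourArea);m=cv2.moments(cv2.convexHull(c));return m["m10"]/m["m00"],m["m01"]/m["m00"]
for a,b in((cv2.imread("pics/top0.png"),cv2.imread("pics/scene0.png")),(t,s)):
    u,v=cen(a),cen(b)
    f=least_squares(lambda p:np.r_[proj("top",[p])[0]-u,proj("scene",[p])[0]-v],[.56,0,.05]);print(u,v,f.x.round(4),f.cost)
cv2.imwrite("pics/n.png",np.hstack([cv2.resize(x[220:280,280:350],None,fx=5.7,fy=5.7,interpolation=3) for x in(cv2.imread("pics/top0.png"),t)]))
```

```text
(308.56458511548334, 248.3983461648132) (329.84328358208955, 246.5941127694859) [ 0.5627 -0.0088  0.0516] 0.004981748025943417
(307.2959842740803, 248.19011513619768) (330.8826232247285, 244.89933166248954) [ 0.5627 -0.0067  0.0554] 0.00242408535438715
```

View pics/n.png

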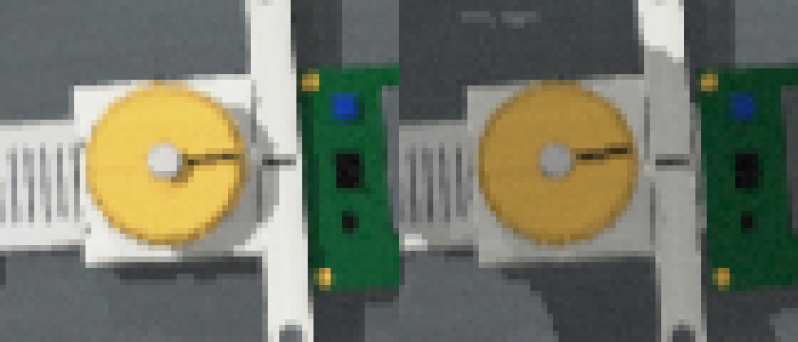

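The count checks out. The line is about 6° past the tick and the nut has risen 3.8 mm, so about 2.02 turns. Next is pushing the jaw at its +x ear. The ear is at fixture x 55, and its face is now at y ≈ −7 mm.

>>> {"api": "jog_arm", "payload": {"steps": [{"fingers": 0, "turn": 0, "delta_pos": [18.8, -40, 0]}, {"fingers": 0, "turn": 0, "delta_pos": [18.8, -80, 0]}, {"fingers": 0, "turn": 0, "delta_pos": [18.8, -120, 0]}, {"fingers": 0, "turn": 0, "delta_pos": [18.8, -160, 0]}, {"fingers": 0, "turn": 0, "delta_pos": [18.8, -200, 0]}, {"fingers": 0, "turn": 0, "delta_pos": [18.8, -225, 0]}, {"fingers": 0, "turn": 0, "delta_pos": [18.8, -234, 0]}, {"fingers": 0, "turn": 0, "delta_pos": [18.8, -234, 0]}, {"fingers": 0, "turn": 0, "delta_pos": [18.8, -234, 0]}]}}

```text
time_s: 19.03
position: [0.6231, -0.0736, 0.0944]
tcp_rot: [[0.078, -0.001, 0.997], [-0.997, 0.001, 0.078], [-0.001, -1.0, -0.001]]
force: [0.4, 1.0, 0.0]
opening: 0.007
```

Run:
```python
from h import *
b=capture("scene")[:,:,::-1];cv2.imwrite("pics/p8.png",cv2.resize(b[190:330,220:400],None,fx=4.2,fy=4.2,interpolation=3));print(read_state()["position"])
```

```text
[ 0.62312649 -0.07230542  0.09439981]
```

View pics/p8.png

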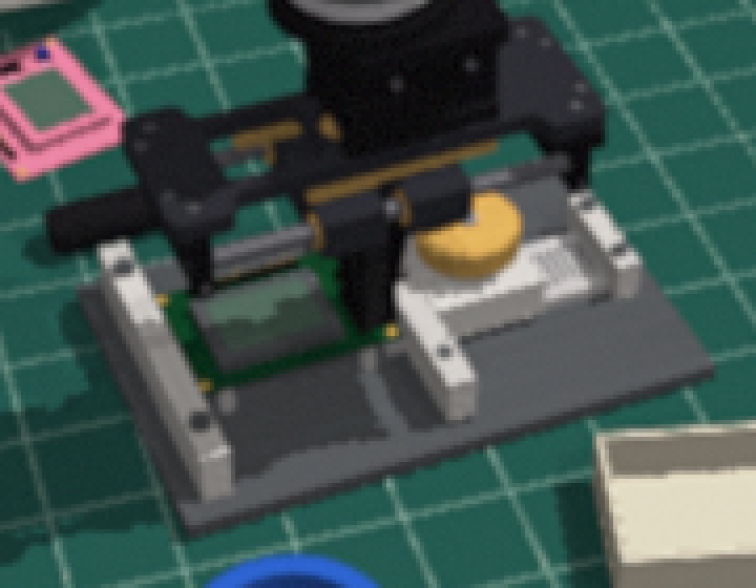

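Run:
```python
from h import *
p=proj("scene",[[.6231,-.0723,.0774],[.6231,-.0723,.025]]);print((p-[220,190])*4.2)
```

```text
[[369.6115934  310.28649238]
 [371.65362216 394.71469671]]
```

>>> {"api": "jog_arm", "payload": {"steps": [{"fingers": 0, "turn": 0, "delta_pos": [4, 0, 0]}, {"fingers": 0, "turn": 0, "delta_pos": [4, 0, -20]}, {"fingers": 0, "turn": 0, "delta_pos": [4, 0, -38]}, {"fingers": 0, "turn": 0, "delta_pos": [4, 0, -50]}, {"fingers": 0, "turn": 0, "delta_pos": [4, 0, -53]}, {"fingers": 0, "turn": 0, "delta_pos": [4, 0, -53]}, {"fingers": 0, "turn": 0, "delta_pos": [3.4, 7, -53]}, {"fingers": 0, "turn": 0, "delta_pos": [3.1, 11, -53]}, {"fingers": 0, "turn": 0, "delta_pos": [2.8, 15, -53]}, {"fingers": 0, "turn": 0, "delta_pos": [2.5, 19, -53]}, {"fingers": 0, "turn": 0, "delta_pos": [2.2, 23, -53]}, {"fingers": 0, "turn": 0, "delta_pos": [1.9, 26, -53]}]}}

```text
time_s: 20.08
position: [0.6263, -0.0481, 0.0424]
tcp_rot: [[0.082, 0.002, 0.997], [-0.997, -0.003, 0.082], [0.003, -1.0, 0.001]]
force: [-1.0, -7.1, 0.7]
opening: 0.003
```

Pushing at about 7 N, which is the expected sliding force. Continuing to the stop.

>>> {"api": "jog_arm", "payload": {"steps": [{"fingers": 0, "turn": 0, "delta_pos": [-0.3, 4, 0]}, {"fingers": 0, "turn": 0, "delta_pos": [-0.6, 8, 0]}, {"fingers": 0, "turn": 0, "delta_pos": [-1, 12, 0]}, {"fingers": 0, "turn": 0, "delta_pos": [-1.3, 16, 0]}, {"fingers": 0, "turn": 0, "delta_pos": [-1.6, 20, 0]}, {"fingers": 0, "turn": 0, "delta_pos": [-1.9, 24, 0]}, {"fingers": 0, "turn": 0, "delta_pos": [-2.2, 27, 0]}, {"fingers": 0, "turn": 0, "delta_pos": [-2.4, 30, 0]}, {"fingers": 0, "turn": 0, "delta_pos": [-2.4, 30, 0]}]}}

```text
time_s: 20.83
position: [0.6238, -0.0179, 0.0424]
tcp_rot: [[0.081, 0.002, 0.997], [-0.997, -0.003, 0.081], [0.003, -1.0, 0.001]]
force: [-0.8, -4.4, 1.9]
opening: 0.007
```

>>> {"api": "jog_arm", "payload": {"steps": [{"fingers": 0, "turn": 0, "delta_pos": [-0.3, 4, 0]}, {"fingers": 0, "turn": 0, "delta_pos": [-0.3, 4, 0]}]}}

```text
time_s: 21.0
position: [0.6236, -0.0149, 0.0425]
tcp_rot: [[0.082, 0.002, 0.997], [-0.997, -0.004, 0.082], [0.004, -1.0, 0.001]]
force: [-1.6, -8.1, 1.4]
opening: 0.009
```

>>> {"api": "jog_arm", "payload": {"steps": [{"fingers": 0, "turn": 0, "delta_pos": [-0.3, 3, 0]}, {"fingers": 0, "turn": 0, "delta_pos": [-0.3, 3, 0]}]}}

```text
time_s: 21.17
position: [0.6236, -0.0147, 0.0425]
tcp_rot: [[0.084, 0.002, 0.996], [-0.996, -0.008, 0.084], [0.009, -1.0, 0.001]]
force: [-1.4, -16.0, 1.3]
opening: 0.002
```

>>> {"api": "jog_arm", "payload": {"steps": [{"fingers": 0, "turn": 0, "delta_pos": [-0.3, 3, 0]}, {"fingers": 0, "turn": 0, "delta_pos": [-0.3, 3, 0]}]}}

```text
time_s: 21.33
position: [0.6236, -0.0145, 0.0425]
tcp_rot: [[0.085, 0.003, 0.996], [-0.996, -0.012, 0.085], [0.013, -1.0, 0.002]]
force: [-2.9, -23.7, 1.1]
opening: 0.009
```

The position stalls while the force rises to 24 N, so it's at the end stop. Backing off and checking.

>>> {"api": "jog_arm", "payload": {"steps": [{"fingers": 0, "turn": 0, "delta_pos": [0.8, -10, 0]}, {"fingers": 0, "turn": 0, "delta_pos": [2.5, -30, 0]}, {"fingers": 0, "turn": 0, "delta_pos": [2.5, -30, 0]}, {"fingers": 0, "turn": 0, "delta_pos": [6, -30, 40]}, {"fingers": 0, "turn": 0, "delta_pos": [6, -30, 80]}, {"fingers": 0, "turn": 0, "delta_pos": [6, -30, 120]}, {"fingers": 0, "turn": 0, "delta_pos": [0, -70, 140]}, {"fingers": 0, "turn": 0, "delta_pos": [0, -110, 150]}, {"fingers": 0, "turn": 0, "delta_pos": [0, -150, 150]}, {"fingers": 0, "turn": 0, "delta_pos": [0, -190, 150]}, {"fingers": 0, "turn": 0, "delta_pos": [0, -230, 150]}, {"fingers": 0, "turn": 0, "delta_pos": [0, -270, 150]}, {"fingers": 0, "turn": 0, "delta_pos": [0, -310, 150]}, {"fingers": 0, "turn": 0, "delta_pos": [0, -350, 150]}, {"fingers": 0, "turn": 0, "delta_pos": [0, -350, 150]}]}}

```text
time_s: 22.58
position: [0.6222, -0.3648, 0.1917]
tcp_rot: [[0.074, 0.003, 0.997], [-0.997, -0.006, 0.074], [0.006, -1.0, 0.003]]
force: [0.2, -1.2, 1.3]
opening: 0.004
```

Run:
```python
from h import *
a=capture("top")[:,:,::-1];b=capture("scene")[:,:,::-1]
cv2.imwrite("pics/f_top.png",cv2.resize(a[100:420,220:500],None,fx=1.85,fy=1.85,interpolation=3));cv2.imwrite("pics/f_sc.png",cv2.resize(b[180:380,160:440],None,fx=2.8,fy=2.8,interpolation=3))
cv2.imwrite("pics/f_topc.png",cv2.resize(a[190:310,250:415],None,fx=4.8,fy=4.8,interpolation=3))
```

```text
(no output)
```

View pics/f_topc.png

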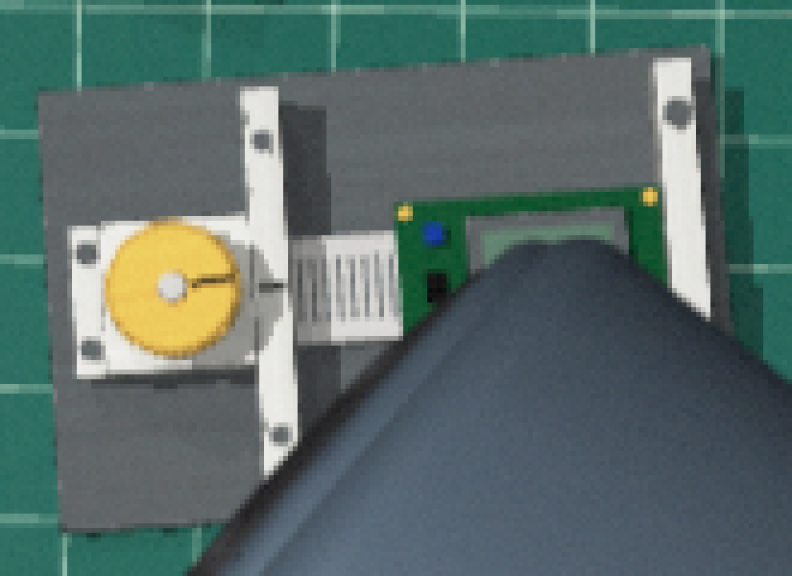

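View pics/f_sc.png

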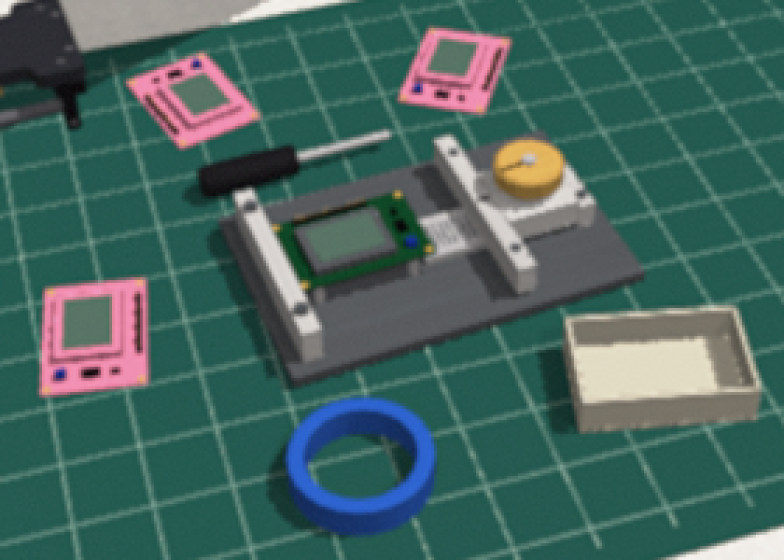

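The carriage is flush against the end stop, with the bar shifted from crop x 383 to 279 (about 40 mm). The line is still near the tick. The board's pads sit at the same pixels as at the start, (405,213) and (650,196). The bystanders look unmoved.

```bash
python3 -c "
from rig import *
print(hand_in())"
```

```text
the job is handed in; nothing more can be done
None
```

The nut is two turns loose and the jaw is back against its end stop. I handed the job in at about 22.7 s of the 61 s allowed.

- **Nut:** I rolled it anticlockwise with the closed fingertips, in seven strokes across its +x rim. The black line's counted turn is about 2.02 turns, ending roughly 6° past the tick. The camera-measured rise of 3.8 mm agrees, since two turns should give 4 mm.
- **Jaw:** I pushed it back by its +x ear. It slid at 4–8 N, then stalled while the force rose to 24 N. The last picture shows the carriage flush against the end stop.
- **Board and bench:** The part of the board visible in the top view is at its starting pixels, and the board still lies on its pins in the scene view. By eye, the tape, shell, screwdriver and pink boards have not moved. The gripper is clear of everything.

**Jaw crept early:** between 1.6 and 1.9 turns the jaw crept about 2 mm towards open, before the second turn was complete. It had just unlocked and the rolling stroke dragged it. I made the last stroke slower and centred, and saw no further creep.

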